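# Stop the mixer, work its guard bolt over the bent keeper, hold the gate ajar

## Task

A colleague wants to look into the mixing bowl: first take the mixer's speed slider on the control box right back to its stop end, the end nearest you where the scale bars are shortest. Then unbolt the gate of the mixer's guard: the bolt sags and its head is caught behind the lip of the bent keeper, so lift it by its knob while drawing it back out of the keeper, and swing the gate towards you until it stands ajar, about 10 cm at its free edge. The gate springs shut by itself, so finish still holding it ajar and still, with the bolt drawn, and leave the other things on the bench where they are.

Things in the scene. Friction and masses are not known exactly. Their poses are not given: they have to be found in the camera images.
- guard: the mixer's guard, fixed: stainless square posts and clear panels, 310 mm wide, 300 mm deep, 230 mm tall, open on top, a low bowl mixer inside, the gate in its front. Origin on the bench, middle of the front plane; x points into the guard, away from the robot, y to the left, z up; yaw up to 0.2 rad. Hinge post at y = +0.14, keeper post at y = -0.14
- gate (a joint): angle of the gate about its upright hinge, rad: 0 shut, growing as the gate swings out towards the robot (clockwise seen from above), up to 1.4. A spring shuts it: the torque is 0.36 N m at 0 and 0.60 N m at 0.4 rad. While the bolt's head is in the keeper it cannot open
- gate_hinge (a point): point on the gate's upright hinge axis, at the gate's left edge in the front plane, 215 mm above the bench (guard frame: x 0, y 0.122). Does not move when the gate swings
- leaf: the gate with all it carries (bolt included): stainless frame 241 mm wide, 200 mm high, 20 mm thick, clear pane; top edge 230 mm above the bench. Origin on the hinge axis at bench height; shut, its axes are the guard's; it runs from the origin along its -y, front face at its x = 0
- stile_top (a point): middle of the top of the gate's free (right-hand) stile, 230 mm above the bench, 230 mm from the hinge axis
- bolt_knob (a point): centre of the bolt's upright black knob: 19 mm diameter, 29 mm tall, on a 10 mm stem above the bolt, 18 mm in front of the gate's front face. This centre is about 255 mm above the bench, 25 mm above the gate's top edge, all clear round it for a grasp from above. Along the gate it is 180 mm from the hinge with the bolt shot, 135 mm drawn
- bolt (a joint): how far the bolt is drawn, m: 0 fully shot (head in the keeper), 0.045 fully drawn. It is drawn along the gate's top rail towards the hinge (guard +y), friction about 2 N. The head is out of the keeper at 0.023. Unlifted, it catches on the lip at about 0.004
- bolt_lift (a joint): lift of the bolt about its loose rear staple, rad: 0 hanging in its sag (head end down by 0.06), up to 0.15; it drops if let go. The staple lies 95 mm from the knob towards the hinge (50 mm when drawn). To clear the lip it must be 0.05 or more until 0.023 m is drawn: knob raised 5 mm or more at the start, at most 13 mm
- keeper_lip (a point): middle of the top edge of the keeper's upturned lip, on the front of the right-hand post. The bolt's head, a 26 mm disc on a 10 mm shank, lies behind the lip, its underside 8 mm below this edge; a cheek plate in front keeps the gate from opening while the head is in the keeper
- console: the mixer's control box, grey, 200 mm long (its x), 120 mm wide, 45 mm tall, fixed to the bench right of the guard; origin in the middle of its underside; x along the slider's slot away from the robot, y to the left, yaw up to 0.25 rad
- speed (a joint): position of the speed slider along its slot, m: 0 at the stop end (console -x, nearest the robot, shortest scale bars), 0.08 at full speed; friction about 2 N, it stays where it is left. Starts between 0.035 and 0.075
- speed_cap (a point): centre of the upper part of the slider's black upright cap, 71 mm above the bench. The cap is 14 mm along the slot, 24 mm across and 36 mm tall, its top 82 mm above the bench, 37 mm above the box
- bowl: open stainless bowl, 160 mm across, 65 mm tall, loose on the bench left of the guard; a bystander, to be left alone; origin in the middle of its underside
- whisk: steel wire whisk lying on the bench, 265 mm long, 44 mm thick at the wires; a bystander, to be left alone; origin in the middle of its underside
- jug: white plastic jug with a side handle, 96 mm across, 130 mm tall; a bystander, to be left alone; origin in the middle of its underside
- jar: closed amber glass jar with steel lid, 72 mm across, 100 mm tall, standing beside the guard's right wall; a bystander, to be left alone; origin in the middle of its underside
- flask: white plastic bottle, 60 mm across, 170 mm tall, right of the control box; a bystander, to be left alone; origin in the middle of its underside
- scraper: flat spatula with a white handle lying on the bench, 280 mm long; a bystander, to be left alone; origin in the middle of its underside
- cup: small steel cup, 68 mm across, 55 mm tall, in front of the guard's right post; a bystander, to be left alone; origin in the middle of its underside
Mind the look-alikes: they are no part of the job. Leave any blue look-alike of the console alone.

How it is judged:
By the outcome, as a careful person would: the job done as asked, in the order asked, and still so for the second after the job is handed in, while the arm keeps its last pose, push and grip.
It also fails if it takes over 58 s, if anything falls off the work surface, if the arm or the gripper's body presses on something with over 40 N, if the wrist force passes 120 N, or if a joint passes its speed limit or range.

## Robot

A 6-joint arm with a two-finger parallel gripper is mounted at the origin on the work surface. World frame = base frame: x ahead of the robot, y to its left, z up, the work surface at z = 0. Lengths are in m, angles in rad, forces in N, time in s.
With the tool pointing down it reaches from about 0.25 to 0.775 m from the base axis. Payload 4 kg.
Tool frame: the origin (TCP) lies at the very end of the fingers, on their centre line; the grasp point (between the pads) lies 19 mm behind it; z points along the fingers, y is the direction in which the jaws open and shut (so a half turn about z gives the same grasp; the last joint's range is limited). The gripper opens to 85 mm and grips with 20 to 120 N. Pads are 22 mm wide; open, the fingers measure 114 mm over their backs; the gripper's body (76 mm by 85 mm) begins 54 mm behind the grasp point. The pads swing forward as they close: fully open they stand 13 mm farther back than shut.
Start: joints at [1.129, 0.087, 1.371, -0, 1.684, -0.103], TCP at [0.183, 0.519, 0.231] pointing down, gripper open.
Joint ranges: [-3.1, 3.1], [-0.76, 2.03], [0.27, 2.55], [-1.08, 4.22], [0.17, 2.65], [-2.57, 2.57]. Speed limits (rad/s): [2.79, 2.79, 3.14, 3.14, 3.14, 3.14].

## Interface

Orientations are given as [roll, pitch, yaw] about the fixed x, y, z axes, in that order (R = Rz(yaw) Ry(pitch) Rx(roll)).
In Python, from plant import state, cams, ticket, nets gives the robot as it stands.
- The arm moves only by the tool step_arm, never from a script. Its argument "steps" is a list of rows, each an object of numbers: "x", "y", "z": the shift along the tool's x, y, z in units of 50 mm (1.0 is 50 mm); "ax", "ay", "az": the turn, a rotation vector about the tool's x, y, z in units of 5 degrees (1.0 is 5 degrees); "jaw": the gripper's target within -1 to 1 (shut at 1, half-way at 0, fully open at -1). In form: [{"x": .., "y": .., "z": .., "ax": .., "ay": .., "az": .., "jaw": ..}, ...]. A call has 1 to 12 rows; each row shifts and turns the commanded pose from where the row before left it, along the tool's axes as they then stand; what a row does not reach is not made up. A row lasts 1/10 s, in which the tool goes at most 50 mm and 8.59 degrees, less where a joint would pass 70% of its speed; a pose out of reach is approached as far as the arm can. A call is refused whole if a number of a shift passes 1 or a number of a turn 1, either way. A call with a gripper value outside its range is refused whole. The fingers move at their own pace and stop on an object; "squeeze" is the grip in N (left out, the last holds). Time passes only in rows, so rows that do not move let the fingers close. It gives the time, the measured TCP pose, the force and the opening at its end, in the units of the state.
- state(): the state, without advancing time (a new reading comes with each control period).
- cams.get_image(name): name is "scene" or "top"; returns a dict with "pixels" (384x512x3 uint8, red, green, blue), "mtx" (3x3 intrinsics, pixels), "k1" (the pictures are not rectified: a ray, as slopes to the right and down, at radius r is drawn at 1 + k1 r^2 times it, then the intrinsics apply), "pose" (4x4, takes a point from camera to world coordinates). Camera axes: x right, y down, z forward; pixel columns grow to the right and rows downward; lengths in m; the calibration is good to about 2 mm. A picture is of the moment at which its call begins. There is no depth.
- ticket.job_done(): hands the job in, once; it reports no verdict.
Trained networks look in a picture, given as the dict that the camera call returned (one of the last four; its "shot" number tells which), for a name from the list of things; names that differ only in an ending like _2 or _b are one class to them, and where a whole thing is asked for, a point or a joint stands for the part that bears it (a point fixed in the world has none). Each returns a list of dicts, best first, with "conf" (0 to 1); they miss things now and then, are a little off and sometimes report something else, mostly with a low value. They report only what shows in the picture. A call takes as long as a camera call. They do not tell look-alikes from the thing itself.
- nets.spot_in(picture, query): "extent" ([left, top, right, bottom] in pixels, round what is visible of it).
The state is a dict: "time_s": time; "joint_positions": joint angles; "qvel": joint speeds; "tau": joint torques, N m; "position": TCP position; "orientation": TCP orientation; "wrist_force": force on the tool from outside, world axes, zero at the start; "ft_torque": the same for the moment, N m; "gripper_width": finger opening in m.
Only numpy, scipy, OpenCV 4.12 (cv2) and the standard library are available. Lean on these libraries where they do the work, as an engineer would, in place of code of your own. Each camera call takes 0.05 s, during which the arm holds its last target. There are 200 camera calls.

## Working session

There is one attempt and no reset: what is moved stays moved. The work goes in short steps, Python scripts to look and compute and a tool call to move; the robot and the scene stay as the last step left them, time stands still between calls to the robot, and variables do not carry over. Pictures are saved under pics/ and viewed, about 8 in all and at most 12, crops included, and the job is handed in when it is done.

Besides the shell and the picture viewer there is one more tool, called after "Emit:" by a JSON object that holds its "op" and its "data", one argument or row to a line. step_arm: Moves the arm, as the interface text tells. Its arguments: {"type":"object","properties":{"steps":{"type":"array"},"squeeze":{"type":"number"}},"required":["steps"]}

```bash
mkdir -p pics; cat > h.py <<'E'
import numpy as np, cv2
from plant import state, cams, ticket, nets
def save(p,name,crop=None,s=1):
    im=p["pixels"][:,:,::-1]
    if crop: l,t,r,b=crop; im=im[t:b,l:r]
    cv2.imwrite("pics/"+name,cv2.resize(im,None,fx=s,fy=s,interpolation=cv2.INTER_CUBIC))
def ray(p,uv):
    K=np.array(p["mtx"]);d=cv2.undistortPoints(np.array([[uv]],float),K,np.array([p["k1"],0,0,0.]))[0,0]
    T=np.array(p["pose"]);return T[:3,3],T[:3,:3]@np.array([d[0],d[1],1])
def atz(p,uv,z):
    o,d=ray(p,uv);return o+d*(z-o[2])/d[2]
def proj(p,X):
    T=np.linalg.inv(np.array(p["pose"]));c=T[:3,:3]@np.array(X)+T[:3,3]
    s=c[:2]/c[2];s=s*(1+p["k1"]*(s@s));K=np.array(p["mtx"]);return (K@[s[0],s[1],1])[:2]
def tri(ps,uvs):
    A=np.zeros((3,3));b=np.zeros(3)
    for p,u in zip(ps,uvs):
        o,d=ray(p,u);d/=np.linalg.norm(d);M=np.eye(3)-np.outer(d,d);A+=M;b+=M@o
    return np.linalg.solve(A,b)
E
python3 - <<'E'
from h import *
for n in("scene","top"):
    p=cams.get_image(n);save(p,n+"0.png",s=1.5);print(n,np.round(p["pose"],3).tolist(),np.array(p["mtx"]).tolist(),p["k1"])
    for q in("console","speed_cap","bolt_knob","stile_top","keeper_lip","gate_hinge","guard","cup","jar"):
        print(q,[(np.round(d["extent"],0).tolist(),round(d["conf"],2)) for d in nets.spot_in(p,q)[:3]])
print(state())
E
```

```text
scene [[0.311, 0.748, -0.586, 1.135], [0.95, -0.256, 0.178, -0.245], [-0.017, -0.612, -0.791, 1.029], [0.0, 0.0, 0.0, 1.0]] [[347.3817512718579, 0.0, 251.82646934241993], [0.0, 347.3817512718579, 191.81668130652594], [0.0, 0.0, 1.0]] -0.07131527368414194
console [([157.0, 217.0, 214.0, 285.0], 0.94), ([127.0, 160.0, 177.0, 214.0], 0.65), ([250.0, 153.0, 302.0, 205.0], 0.57)]
speed_cap [([139.0, 167.0, 148.0, 174.0], 0.48)]
bolt_knob [([240.0, 190.0, 307.0, 225.0], 0.71), ([235.0, 182.0, 406.0, 346.0], 0.67)]
stile_top [([236.0, 185.0, 327.0, 251.0], 0.78)]
keeper_lip [([235.0, 180.0, 403.0, 345.0], 0.89)]
gate_hinge [([238.0, 184.0, 328.0, 252.0], 0.64), ([231.0, 180.0, 404.0, 345.0], 0.63)]
guard [([237.0, 179.0, 403.0, 347.0], 0.91), ([241.0, 189.0, 326.0, 252.0], 0.48)]
cup [([219.0, 214.0, 237.0, 235.0], 0.74)]
jar [([221.0, 260.0, 245.0, 294.0], 0.63)]
top [[0.015, -0.98, 0.2, 0.148], [-1.0, -0.014, 0.008, -0.033], [-0.005, -0.2, -0.98, 1.778], [0.0, 0.0, 0.0, 1.0]] [[468.5942223174265, 0.0, 253.86939602536378], [0.0, 468.5942223174265, 190.34639836250165], [0.0, 0.0, 1.0]] -0.0
[... 546 characters left out ...]
, 0.54)]
{'time_s': 1.0, 'joint_positions': array([ 1.12889162e+00,  8.72000736e-02,  1.37069297e+00,  7.14405024e-06,
        1.68361566e+00, -1.03116642e-01]), 'qvel': array([ 2.84621255e-04,  2.73432206e-04,  1.00402630e-03,  9.44284583e-05,
       -1.12580768e-03,  7.42942516e-05]), 'tau': array([ 1.41926848e-03, -3.51738918e+01, -3.13470447e+01, -9.52061896e-05,
        5.26388594e-04, -4.55291399e-06]), 'position': array([0.18280611, 0.51874574, 0.23134441]), 'orientation': array([3.14150843e+00, 1.57952745e-06, 2.80280540e+00]), 'wrist_force': array([0.23941508, 0.41825176, 0.34717315]), 'ft_torque': array([ 0.03688656,  0.00951068, -0.01274982]), 'gripper_width': 0.08529490672267177}
```

View pics/scene0.png

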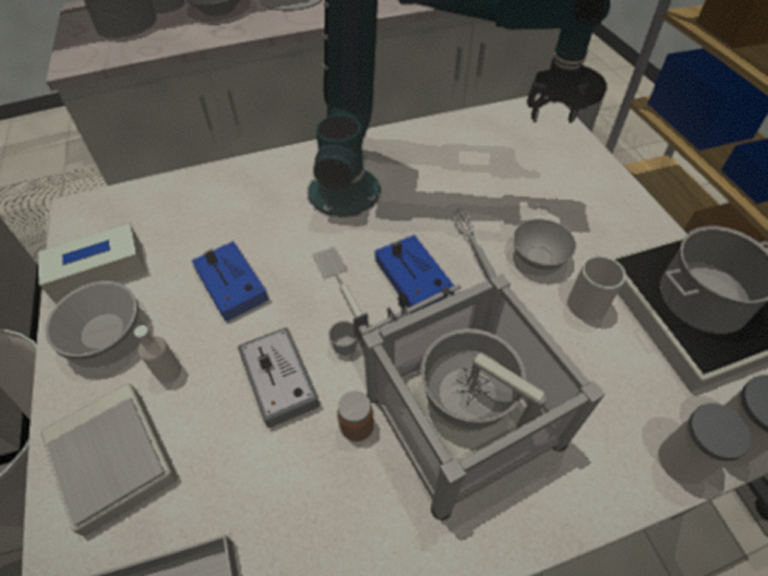

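View pics/top0.png

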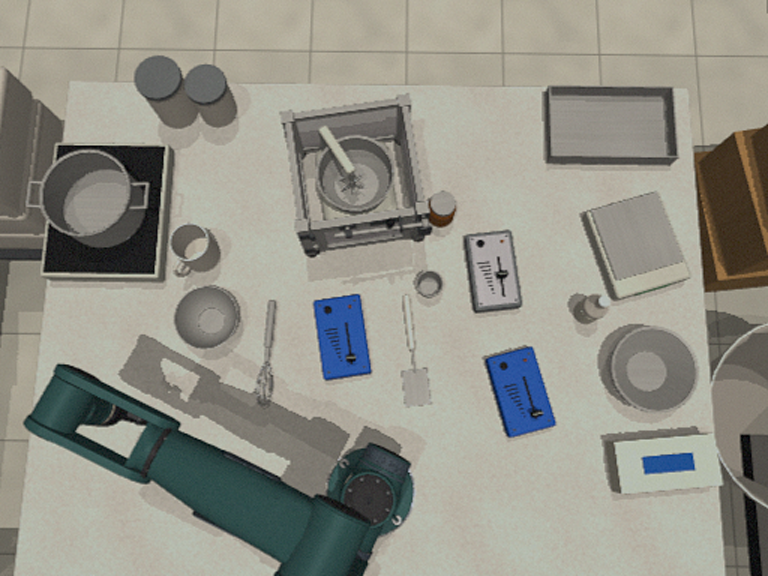

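The grey console (scene ≈(185,250), top ≈(329,180)) fits "grey, right of the guard". The blue boxes (scene (153,187) and (275,180), top (228,225) and (346,260)) are look-alikes. I'll confirm this in an enlarged composite crop.

```bash
python3 - <<'E'
from h import *
a=cams.get_image("scene")["pixels"];b=cams.get_image("top")["pixels"]
def c(i,l,t,r,bt,s):return cv2.resize(i[t:bt,l:r,::-1],None,fx=s,fy=s,interpolation=cv2.INTER_CUBIC)
out=np.zeros((600,800,3),np.uint8)
def put(im,x,y):out[y:y+im.shape[0],x:x+im.shape[1]]=im
put(c(a,155,212,219,287,4),0,0)       # 256x300
put(c(b,305,147,355,212,4.6),260,0)   #230x299
put(c(a,230,180,360,260,3.7),0,302)   # 481x296
put(c(b,190,130,295,180,3),484,302)
cv2.imwrite("pics/c1.png",out)
E
```

```text
(no output)
```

View pics/c1.png

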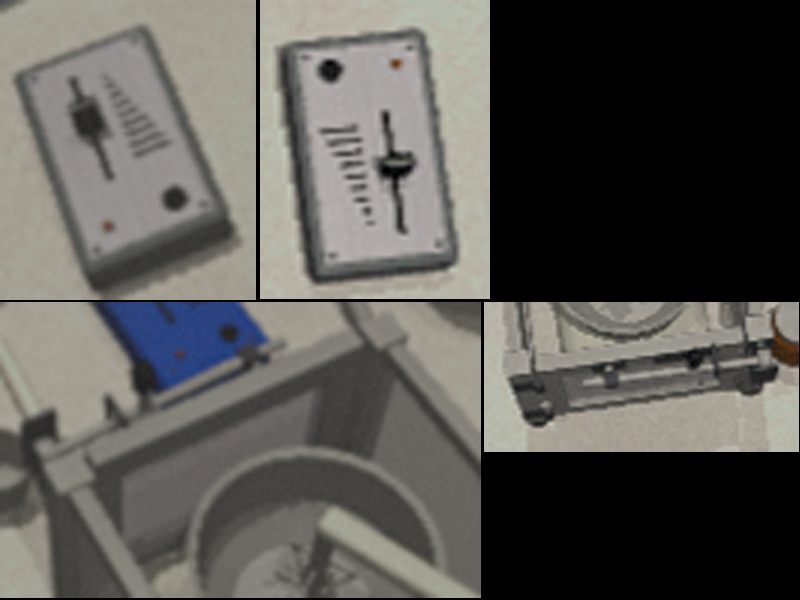

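The crop confirms the grey console. In the top view its shortest bars are at the near (lower) end, and the cap is about (334.6,181) in top and (177.5,238) in scene. The black knob is about (269,200) in scene and (260,149) in top.

```bash
python3 - <<'E'
from h import *
s=cams.get_image("scene");t=cams.get_image("top")
r=lambda x:np.round(x,4).tolist()
f=lambda a,b:r(tri([s,t],[a,b]))
cs=(177.5,238.);ct=(334.6,181.)
print("cap",f(cs,ct),r(atz(t,ct,.08)),r(atz(s,cs,.08)))
ks=(269.2,200.5);kt=(260,149.5)
print("knob",f(ks,kt),r(atz(t,kt,.26)),r(atz(s,ks,.255)))
print("posts",r(atz(s,(248.9,224.9),.23)),r(atz(s,(331,187.6),.23)),r(atz(t,(201.3,150),.23)),r(atz(t,(285,141),.23)))
c=lambda x,y:(305+(x-260)/4.6,147+y/4.6)
for q in((290,45),(420,33),(455,262),(315,275)):print("con",r(atz(t,c(*q),.045)))
c=lambda x,y:(155+x/4,212+y/4)
for q in((17,77),(140,28),(222,205),(93,268)):print("conS",r(atz(s,c(*q),.045)))
for q,(l,tp,rr,b) in dict(cup=(279,179,295,199),jar=(285,126,303,152)).items():print(q,r(atz(t,((l+rr)/2,(tp+b)/2),.05)))
for q,(l,tp,rr,b) in dict(cup=(219,214,237,235),jar=(221,260,245,294)).items():print(q,r(atz(s,((l+rr)/2,(tp+b)/2),.04)))
E
```

```text
cap [0.5332, -0.3145, 0.084] [0.5338, -0.3186, 0.08] [0.5313, -0.3113, 0.08]
knob [0.6018, -0.0367, 0.2498] [0.5979, -0.0396, 0.26] [0.6061, -0.0352, 0.255]
posts [0.6484, -0.1083, 0.23] [0.6035, 0.159, 0.23] [0.6022, 0.1617, 0.23] [0.6384, -0.1254, 0.23]
con [0.6355, -0.2381, 0.045]
con [0.6474, -0.3464, 0.045]
con [0.4542, -0.3708, 0.045]
con [0.4418, -0.2566, 0.045]
conS [0.464, -0.3672, 0.045]
conS [0.449, -0.2591, 0.045]
conS [0.6313, -0.2328, 0.045]
conS [0.6514, -0.3389, 0.045]
cup [0.5072, -0.1441, 0.05]
jar [0.704, -0.1708, 0.05]
cup [0.5085, -0.1419, 0.04]
jar [0.6951, -0.1789, 0.04]
```

Emit:
{"op": "step_arm", "data": {
  "steps": [
    {"az":1,"jaw":-0.4},
    {"az":1},
    {"az":1},
    {"az":1},
    {"az":1},
    {"az":1},
    {"az":1},
    {"az":1},
    {"az":1},
    {"az":1},
    {"az":1},
    {"az":1}
  ],
  "squeeze": 25
}}

```text
invalid input
```

Emit:
{"op": "step_arm", "data": {
  "steps": [
    {"az":0.64,"x":-0.3},
    {"x":-0.7,"y":0.2},
    {"x":-0.7,"y":0.2},
    {"x":-0.7,"y":0.2},
    {"x":-0.7,"y":0.2},
    {"x":-0.7,"y":0.2},
    {"x":-0.7,"y":0.2},
    {"x":-0.7,"y":0.2},
    {"x":-0.7,"y":0.2},
    {"x":-0.7,"y":0.2},
    {"x":-0.7,"y":0.2},
    {"x":-0.7,"y":0.2}
  ]
}}

```text
invalid input
```

Emit:
{"op": "step_arm", "data": {
  "steps": [
    {"x":-0.7,"y":0.2},
    {"x":-0.7,"y":0.2},
    {"x":-0.7,"y":0.2},
    {"x":-0.7,"y":0.2},
    {"x":-0.7,"y":0.2},
    {"x":-0.7,"y":0.2},
    {"x":-0.7,"y":0.2},
    {"x":-0.7,"y":0.2},
    {"x":-0.7,"y":0.2},
    {"x":-0.7,"y":0.2},
    {"x":-0.7,"y":0.2},
    {"x":-0.7,"y":0.2}
  ]
}}

```text
invalid input
```

Emit:
{"op": "step_arm", "data": {
  "steps": [
    {"x":0,"y":0,"z":0,"ax":0,"ay":0,"az":1,"jaw":-0.4},
    {"x":0,"y":0,"z":0,"ax":0,"ay":0,"az":1,"jaw":-0.4},
    {"x":0,"y":0,"z":0,"ax":0,"ay":0,"az":1,"jaw":-0.4},
    {"x":0,"y":0,"z":0,"ax":0,"ay":0,"az":1,"jaw":-0.4},
    {"x":0,"y":0,"z":0,"ax":0,"ay":0,"az":1,"jaw":-0.4},
    {"x":0,"y":0,"z":0,"ax":0,"ay":0,"az":1,"jaw":-0.4},
    {"x":0,"y":0,"z":0,"ax":0,"ay":0,"az":1,"jaw":-0.4},
    {"x":0,"y":0,"z":0,"ax":0,"ay":0,"az":1,"jaw":-0.4},
    {"x":0,"y":0,"z":0,"ax":0,"ay":0,"az":1,"jaw":-0.4},
    {"x":0,"y":0,"z":0,"ax":0,"ay":0,"az":1,"jaw":-0.4},
    {"x":0,"y":0,"z":0,"ax":0,"ay":0,"az":1,"jaw":-0.4},
    {"x":0,"y":0,"z":0,"ax":0,"ay":0,"az":1,"jaw":-0.4}
  ],
  "squeeze": 25
}}

```text
time_s: 2.4
position: [0.1828, 0.5188, 0.2313]
orientation: [3.142, -0.0, 1.752]
wrist_force: [0.5, 0.3, 0.5]
gripper_width: 0.06
```

Emit:
{"op": "step_arm", "data": {
  "steps": [
    {"x":-0.3,"y":0,"z":0,"ax":0,"ay":0,"az":0.6,"jaw":-0.4},
    {"x":-0.7,"y":0.2,"z":0,"ax":0,"ay":0,"az":0,"jaw":-0.4},
    {"x":-0.7,"y":0.2,"z":0,"ax":0,"ay":0,"az":0,"jaw":-0.4},
    {"x":-0.7,"y":0.2,"z":0,"ax":0,"ay":0,"az":0,"jaw":-0.4},
    {"x":-0.7,"y":0.2,"z":0,"ax":0,"ay":0,"az":0,"jaw":-0.4},
    {"x":-0.7,"y":0.2,"z":0,"ax":0,"ay":0,"az":0,"jaw":-0.4},
    {"x":-0.7,"y":0.2,"z":0,"ax":0,"ay":0,"az":0,"jaw":-0.4},
    {"x":-0.7,"y":0.2,"z":0,"ax":0,"ay":0,"az":0,"jaw":-0.4},
    {"x":-0.7,"y":0.2,"z":0,"ax":0,"ay":0,"az":0,"jaw":-0.4},
    {"x":-0.7,"y":0.2,"z":0,"ax":0,"ay":0,"az":0,"jaw":-0.4},
    {"x":-0.7,"y":0.2,"z":0,"ax":0,"ay":0,"az":0,"jaw":-0.4},
    {"x":-0.7,"y":0.2,"z":0,"ax":0,"ay":0,"az":0,"jaw":-0.4}
  ]
}}

```text
time_s: 3.6
position: [0.3458, 0.1355, 0.2316]
orientation: [3.14, -0.0, 1.703]
wrist_force: [0.0, -0.8, -0.8]
gripper_width: 0.06
```

Emit:
{"op": "step_arm", "data": {
  "steps": [
    {"x":-0.7,"y":0.2,"z":0,"ax":0,"ay":0,"az":0,"jaw":-0.4},
    {"x":-0.7,"y":0.2,"z":0,"ax":0,"ay":0,"az":0,"jaw":-0.4},
    {"x":-0.7,"y":0.2,"z":0,"ax":0,"ay":0,"az":0,"jaw":-0.4},
    {"x":-0.7,"y":0.2,"z":0,"ax":0,"ay":0,"az":0,"jaw":-0.4},
    {"x":-0.7,"y":0.2,"z":0,"ax":0,"ay":0,"az":0,"jaw":-0.4},
    {"x":-0.7,"y":0.2,"z":0,"ax":0,"ay":0,"az":0,"jaw":-0.4},
    {"x":-0.7,"y":0.2,"z":0,"ax":0,"ay":0,"az":0,"jaw":-0.4},
    {"x":-0.7,"y":0.2,"z":0,"ax":0,"ay":0,"az":0,"jaw":-0.4},
    {"x":-0.7,"y":0.2,"z":0,"ax":0,"ay":0,"az":0,"jaw":-0.4},
    {"x":-0.7,"y":0.2,"z":0,"ax":0,"ay":0,"az":0,"jaw":-0.4},
    {"x":-0.7,"y":0.2,"z":0,"ax":0,"ay":0,"az":0,"jaw":-0.4},
    {"x":-0.7,"y":0.2,"z":0,"ax":0,"ay":0,"az":0,"jaw":-0.4}
  ]
}}

```text
time_s: 4.8
position: [0.5203, -0.265, 0.2313]
orientation: [3.141, -0.0, 1.703]
wrist_force: [0.3, 0.0, -0.7]
gripper_width: 0.0599
```

Emit:
{"op": "step_arm", "data": {
  "steps": [
    {"x":-0.5,"y":0.1,"z":0,"ax":0,"ay":0,"az":0,"jaw":-0.4},
    {"x":-0.5,"y":0,"z":0.2,"ax":0,"ay":0,"az":0,"jaw":-0.4},
    {"x":0,"y":0,"z":0.7,"ax":0,"ay":0,"az":0,"jaw":-0.4},
    {"x":0,"y":0,"z":0.7,"ax":0,"ay":0,"az":0,"jaw":-0.4},
    {"x":0,"y":0,"z":0.7,"ax":0,"ay":0,"az":0,"jaw":-0.4}
  ]
}}

```text
time_s: 5.3
position: [0.5315, -0.3129, 0.1151]
orientation: [3.141, 0.0, 1.703]
wrist_force: [0.1, -0.2, -0.3]
gripper_width: 0.0596
```

```bash
python3 - <<'E'
from h import *
s=cams.get_image("scene");t=cams.get_image("top");print(state()["position"],proj(s,state()["position"]),proj(t,state()["position"]))
o=np.hstack([cv2.resize(s["pixels"][195:295,140:240],(400,400),interpolation=2),cv2.resize(t["pixels"][130:230,290:390],(400,400),interpolation=2)])
cv2.imwrite("pics/a1.png",o[:,:,::-1])
E
```

```text
[ 0.52799251 -0.31016669  0.10934191] [175.89336536 232.22368044] [333.62313737 180.75320728]
```

View pics/a1.png

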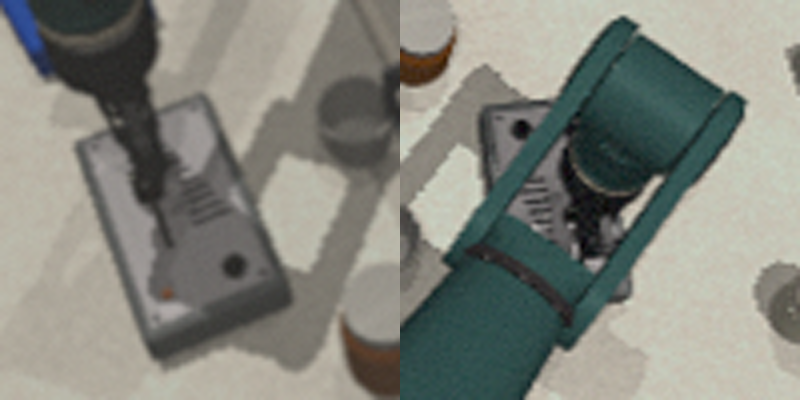

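The view shows the fingers straddling the slot line right above the cap, with nothing in the way. Reading the state again before I descend.

Emit:
{"op": "step_arm", "data": {
  "steps": [
    {"x":0,"y":0,"z":0.4,"ax":0,"ay":0,"az":0,"jaw":-0.4},
    {"x":0,"y":0,"z":0.4,"ax":0,"ay":0,"az":0,"jaw":-0.4},
    {"x":0,"y":0,"z":0,"ax":0,"ay":0,"az":0,"jaw":-0.4}
  ]
}}

```text
time_s: 5.7
position: [0.5305, -0.3118, 0.0751]
orientation: [-3.139, -0.003, 1.703]
wrist_force: [-0.3, 0.3, 0.4]
gripper_width: 0.0594
```

```bash
python3 -c "
from h import *
s=state();print(s['time_s'],s['position'],s['orientation'],s['wrist_force'])"
```

```text
5.7 [ 0.53053748 -0.31175533  0.07507819] [-3.13890436e+00 -2.64697431e-03  1.70336152e+00] [-0.27071344  0.30684464  0.37765371]
```

Emit:
{"op": "step_arm", "data": {
  "steps": [
    {"x":0,"y":0,"z":0.35,"ax":0,"ay":0,"az":0,"jaw":-0.4},
    {"x":0,"y":0,"z":0,"ax":0,"ay":0,"az":0,"jaw":1},
    {"x":0,"y":0,"z":0,"ax":0,"ay":0,"az":0,"jaw":1},
    {"x":0,"y":0,"z":0,"ax":0,"ay":0,"az":0,"jaw":1},
    {"x":0,"y":0,"z":0,"ax":0,"ay":0,"az":0,"jaw":1},
    {"x":0,"y":0,"z":0,"ax":0,"ay":0,"az":0,"jaw":1}
  ]
}}

```text
time_s: 6.3
position: [0.532, -0.3131, 0.0609]
orientation: [3.14, 0.002, 1.703]
wrist_force: [-2.1, 0.4, 6.6]
gripper_width: 0.0135
```

Emit:
{"op": "step_arm", "data": {
  "steps": [
    {"x":0,"y":-0.2,"z":0,"ax":0,"ay":0,"az":0,"jaw":1},
    {"x":0,"y":-0.2,"z":0,"ax":0,"ay":0,"az":0,"jaw":1},
    {"x":0,"y":-0.2,"z":0,"ax":0,"ay":0,"az":0,"jaw":1},
    {"x":0,"y":-0.2,"z":0,"ax":0,"ay":0,"az":0,"jaw":1}
  ]
}}

```text
time_s: 6.7
position: [0.493, -0.318, 0.0609]
orientation: [3.137, 0.002, 1.703]
wrist_force: [2.3, 2.3, 6.4]
gripper_width: 0.0132
```

Emit:
{"op": "step_arm", "data": {
  "steps": [
    {"x":0,"y":-0.08,"z":0,"ax":0,"ay":0,"az":0,"jaw":1},
    {"x":0,"y":0,"z":0,"ax":0,"ay":0,"az":0,"jaw":1}
  ]
}}

```text
time_s: 6.9
position: [0.4892, -0.3185, 0.061]
orientation: [3.136, 0.002, 1.703]
wrist_force: [2.5, 1.5, 6.4]
gripper_width: 0.0131
```

Emit:
{"op": "step_arm", "data": {
  "steps": [
    {"x":0,"y":-0.08,"z":0,"ax":0,"ay":0,"az":0,"jaw":1},
    {"x":0,"y":0,"z":0,"ax":0,"ay":0,"az":0,"jaw":1}
  ]
}}

```text
time_s: 7.1
position: [0.4889, -0.3186, 0.061]
orientation: [3.128, 0.003, 1.704]
wrist_force: [12.0, 1.5, 1.2]
gripper_width: 0.013
```

Emit:
{"op": "step_arm", "data": {
  "steps": [
    {"x":0,"y":-0.06,"z":0,"ax":0,"ay":0,"az":0,"jaw":1},
    {"x":0,"y":0,"z":0,"ax":0,"ay":0,"az":0,"jaw":1}
  ]
}}

```text
time_s: 7.3
position: [0.4887, -0.3186, 0.061]
orientation: [3.123, 0.004, 1.704]
wrist_force: [19.4, 2.1, -2.9]
gripper_width: 0.0134
```

Emit:
{"op": "step_arm", "data": {
  "steps": [
    {"x":0,"y":-0.06,"z":0,"ax":0,"ay":0,"az":0,"jaw":1},
    {"x":0,"y":0,"z":0,"ax":0,"ay":0,"az":0,"jaw":1}
  ]
}}

```text
time_s: 7.5
position: [0.4885, -0.3186, 0.061]
orientation: [3.116, 0.004, 1.705]
wrist_force: [26.8, 3.1, -6.8]
gripper_width: 0.0134
```

The force rises to 27 N with no motion, so the slider is at its stop. I'll ease off, open and lift.

Emit:
{"op": "step_arm", "data": {
  "steps": [
    {"x":0,"y":0.14,"z":0,"ax":0,"ay":0,"az":0,"jaw":1},
    {"x":0,"y":0,"z":0,"ax":0,"ay":0,"az":0,"jaw":-0.3},
    {"x":0,"y":0,"z":0,"ax":0,"ay":0,"az":0,"jaw":-0.3},
    {"x":0,"y":0,"z":0,"ax":0,"ay":0,"az":0,"jaw":-0.3},
    {"x":0,"y":0,"z":0,"ax":0,"ay":0,"az":0,"jaw":-0.3},
    {"x":0,"y":0,"z":-0.5,"ax":0,"ay":0,"az":0,"jaw":-0.3},
    {"x":0,"y":0,"z":-0.9,"ax":0,"ay":0,"az":0,"jaw":-0.3},
    {"x":0,"y":0,"z":-0.9,"ax":0,"ay":0,"az":0,"jaw":-0.3},
    {"x":0,"y":0,"z":-0.9,"ax":0,"ay":0,"az":0,"jaw":-0.3},
    {"x":0,"y":0,"z":-0.9,"ax":0,"ay":0,"az":0,"jaw":-0.3},
    {"x":0,"y":0,"z":-0.9,"ax":0,"ay":0,"az":0,"jaw":-0.3},
    {"x":0,"y":0,"z":-0.4,"ax":0,"ay":0,"az":0,"jaw":-0.3}
  ]
}}

```text
time_s: 8.7
position: [0.485, -0.3195, 0.3345]
orientation: [3.136, 0.006, 1.703]
wrist_force: [-0.6, -0.9, -0.7]
gripper_width: 0.0553
```

```bash
python3 - <<'E'
from h import *
s=cams.get_image("scene");t=cams.get_image("top");print(state()["position"])
o=np.hstack([cv2.resize(s["pixels"][205:290,150:222],(339,400),interpolation=2),cv2.resize(s["pixels"][180:260,230:320],(450,400),interpolation=2)])
o2=np.hstack([cv2.resize(t["pixels"][145:195,290:350],(240,200),interpolation=2),cv2.resize(t["pixels"][130:180,190:300],(440,200),interpolation=2),np.zeros((200,109,3),np.uint8)])
cv2.imwrite("pics/a2.png",np.vstack([o,o2])[:,:,::-1])
E
```

```text
[ 0.4853099  -0.31965308  0.33369174]
```

View pics/a2.png

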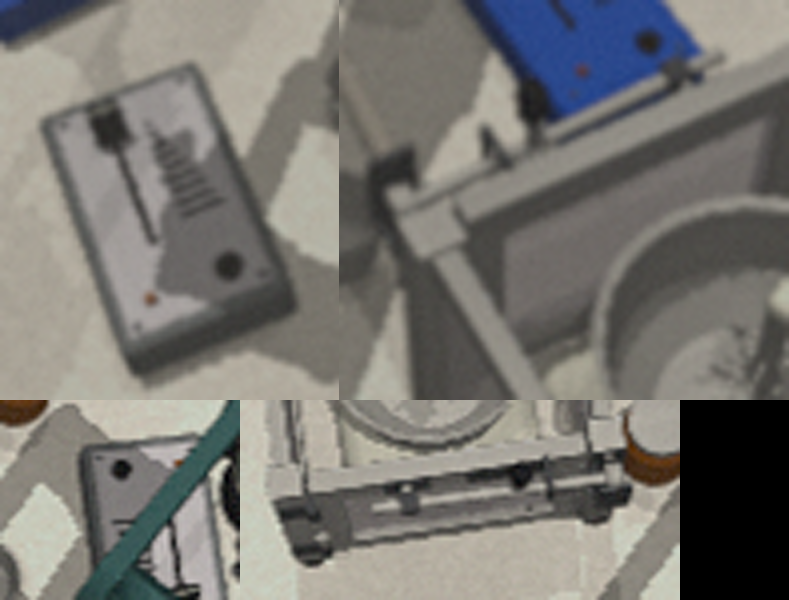

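Slider cap at the near end (shortest bars, scene ≈(173,232)); the knob is at about (269,200) in scene and (259.5,149) in top, as before. Going above the knob.

Emit:
{"op": "step_arm", "data": {
  "steps": [
    {"x":0.66,"y":0.38,"z":0,"ax":0,"ay":0,"az":0,"jaw":-0.3},
    {"x":0.66,"y":0.38,"z":0,"ax":0,"ay":0,"az":0,"jaw":-0.3},
    {"x":0.66,"y":0.38,"z":0,"ax":0,"ay":0,"az":0,"jaw":-0.3},
    {"x":0.66,"y":0.38,"z":0,"ax":0,"ay":0,"az":0,"jaw":-0.3},
    {"x":0.66,"y":0.38,"z":0,"ax":0,"ay":0,"az":0,"jaw":-0.3},
    {"x":0.66,"y":0.38,"z":0,"ax":0,"ay":0,"az":0,"jaw":-0.3},
    {"x":0.66,"y":0.38,"z":0,"ax":0,"ay":0,"az":0,"jaw":-0.3},
    {"x":0.66,"y":0.38,"z":0,"ax":0,"ay":0,"az":0,"jaw":-0.3},
    {"x":0,"y":0,"z":0.5,"ax":0,"ay":0,"az":0,"jaw":-0.3},
    {"x":0,"y":0,"z":0.5,"ax":0,"ay":0,"az":0,"jaw":-0.3},
    {"x":0,"y":0,"z":0,"ax":0,"ay":0,"az":0,"jaw":-0.3},
    {"x":0,"y":0,"z":0,"ax":0,"ay":0,"az":0,"jaw":-0.3}
  ]
}}

```text
time_s: 10.0
position: [0.5998, -0.0371, 0.2767]
orientation: [-3.137, -0.001, 1.703]
wrist_force: [-0.7, -0.8, 0.6]
gripper_width: 0.0551
```

```bash
python3 - <<'E'
from h import *
s=cams.get_image("scene");x=state();p=x["position"];print(p,x["orientation"],proj(s,p),proj(s,[.602,-.037,.255]))
save(s,"a3.png",(210,120,340,230),5)
E
```

```text
[ 0.60043781 -0.03728885  0.27861613] [-3.14081287e+00 -2.79584692e-04  1.70262828e+00] [267.95535073 193.97132861] [268.07668816 199.55135448]
```

View pics/a3.png

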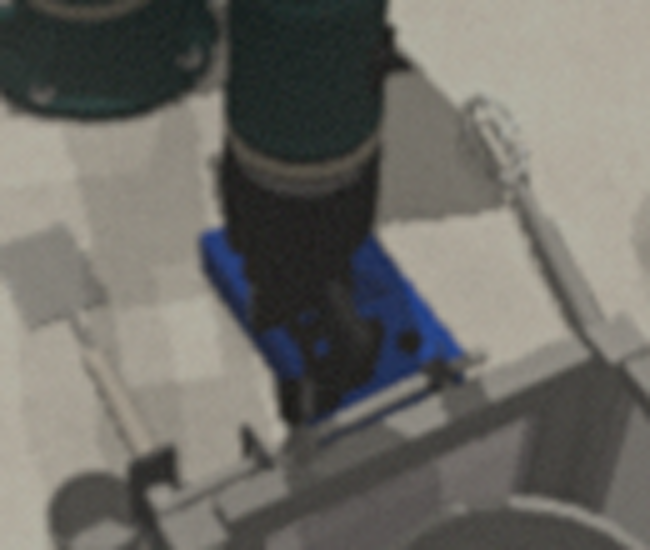

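The fingers straddle the knob at about (268,200) in scene, so the alignment holds. Descending and closing.

Emit:
{"op": "step_arm", "data": {
  "steps": [
    {"x":0,"y":0.03,"z":0.4,"ax":0,"ay":0,"az":0,"jaw":-0.3},
    {"x":0,"y":0,"z":0.36,"ax":0,"ay":0,"az":0,"jaw":-0.3},
    {"x":0,"y":0,"z":0,"ax":0,"ay":0,"az":0,"jaw":-0.3},
    {"x":0,"y":0,"z":0,"ax":0,"ay":0,"az":0,"jaw":-0.3}
  ]
}}

```text
time_s: 10.45
position: [0.6024, -0.0371, 0.2421]
orientation: [3.14, 0.0, 1.703]
wrist_force: [0.9, 0.4, 0.8]
gripper_width: 0.0553
```

Emit:
{"op": "step_arm", "data": {
  "steps": [
    {"x":0,"y":0,"z":0,"ax":0,"ay":0,"az":0,"jaw":1},
    {"x":0,"y":0,"z":0,"ax":0,"ay":0,"az":0,"jaw":1},
    {"x":0,"y":0,"z":0,"ax":0,"ay":0,"az":0,"jaw":1},
    {"x":0,"y":0,"z":0,"ax":0,"ay":0,"az":0,"jaw":1},
    {"x":0,"y":0,"z":0,"ax":0,"ay":0,"az":0,"jaw":1}
  ],
  "squeeze": 50
}}

```text
time_s: 10.95
position: [0.6029, -0.0369, 0.2425]
orientation: [3.138, 0.001, 1.703]
wrist_force: [0.7, 0.2, 5.4]
gripper_width: 0.0177
```

Emit:
{"op": "step_arm", "data": {
  "steps": [
    {"x":0,"y":0,"z":-0.09,"ax":0,"ay":0,"az":0,"jaw":1},
    {"x":0,"y":0,"z":-0.09,"ax":0,"ay":0,"az":0,"jaw":1},
    {"x":0,"y":0,"z":0,"ax":0,"ay":0,"az":0,"jaw":1}
  ]
}}

```text
time_s: 11.25
position: [0.6016, -0.0351, 0.2471]
orientation: [-3.138, -0.004, 1.705]
wrist_force: [3.2, 4.2, -7.8]
gripper_width: 0.0175
```

Emit:
{"op": "step_arm", "data": {
  "steps": [
    {"x":0,"y":0,"z":-0.05,"ax":0,"ay":0,"az":0,"jaw":1},
    {"x":0,"y":0,"z":0,"ax":0,"ay":0,"az":0,"jaw":1}
  ]
}}

```text
time_s: 11.45
position: [0.6015, -0.0343, 0.2486]
orientation: [-3.137, -0.005, 1.706]
wrist_force: [2.3, 6.2, -8.2]
gripper_width: 0.0172
```

Emit:
{"op": "step_arm", "data": {
  "steps": [
    {"x":0.1,"y":0,"z":-0.01,"ax":0,"ay":0,"az":0,"jaw":1},
    {"x":0.1,"y":0,"z":0,"ax":0,"ay":0,"az":0,"jaw":1},
    {"x":0.1,"y":0,"z":0,"ax":0,"ay":0,"az":0,"jaw":1}
  ]
}}

```text
time_s: 11.75
position: [0.5999, -0.0223, 0.2521]
orientation: [-3.14, 0.001, 1.702]
wrist_force: [2.6, -0.6, -7.7]
gripper_width: 0.0174
```

Emit:
{"op": "step_arm", "data": {
  "steps": [
    {"x":0.1,"y":0,"z":0.01,"ax":0,"ay":0,"az":0,"jaw":1},
    {"x":0.1,"y":0,"z":0.01,"ax":0,"ay":0,"az":0,"jaw":1},
    {"x":0.1,"y":0,"z":0.01,"ax":0,"ay":0,"az":0,"jaw":1}
  ]
}}

```text
time_s: 12.05
position: [0.5978, -0.0067, 0.2511]
orientation: [-3.141, 0.0, 1.703]
wrist_force: [2.7, -1.9, -7.4]
gripper_width: 0.0173
```

Emit:
{"op": "step_arm", "data": {
  "steps": [
    {"x":0.1,"y":0,"z":0.02,"ax":0,"ay":0,"az":0,"jaw":1},
    {"x":0.1,"y":0,"z":0.02,"ax":0,"ay":0,"az":0,"jaw":1},
    {"x":0,"y":0,"z":0.02,"ax":0,"ay":0,"az":0,"jaw":1}
  ]
}}

```text
time_s: 12.35
position: [0.5964, 0.0041, 0.2491]
orientation: [3.141, -0.001, 1.705]
wrist_force: [0.3, -1.5, -2.6]
gripper_width: 0.0173
```

Emit:
{"op": "step_arm", "data": {
  "steps": [
    {"x":0.06,"y":0,"z":0.02,"ax":0,"ay":0,"az":0,"jaw":1},
    {"x":0.04,"y":0,"z":0.01,"ax":0,"ay":0,"az":0,"jaw":1},
    {"x":0,"y":0,"z":0,"ax":0,"ay":0,"az":0,"jaw":1}
  ]
}}

```text
time_s: 12.65
position: [0.596, 0.0083, 0.2482]
orientation: [3.14, -0.0, 1.704]
wrist_force: [-2.2, -0.3, 2.0]
gripper_width: 0.0173
```

The bolt is drawn about 45 mm. Now I'll swing the gate along its arc, turning the tool with it.

Emit:
{"op": "step_arm", "data": {
  "steps": [
    {"x":0.018,"y":-0.118,"z":0,"ax":0,"ay":0,"az":0.5,"jaw":1},
    {"x":0.018,"y":-0.118,"z":0,"ax":0,"ay":0,"az":0.5,"jaw":1},
    {"x":0.018,"y":-0.118,"z":0,"ax":0,"ay":0,"az":0.5,"jaw":1},
    {"x":0.018,"y":-0.118,"z":0,"ax":0,"ay":0,"az":0.5,"jaw":1}
  ]
}}

```text
time_s: 13.05
position: [0.5738, 0.0098, 0.2484]
orientation: [3.136, -0.0, 1.527]
wrist_force: [2.6, -2.1, 0.4]
gripper_width: 0.0176
```

Emit:
{"op": "step_arm", "data": {
  "steps": [
    {"x":0.018,"y":-0.118,"z":0,"ax":0,"ay":0,"az":0.5,"jaw":1},
    {"x":0.018,"y":-0.118,"z":0,"ax":0,"ay":0,"az":0.5,"jaw":1},
    {"x":0.018,"y":-0.118,"z":0,"ax":0,"ay":0,"az":0.5,"jaw":1},
    {"x":0.018,"y":-0.118,"z":0,"ax":0,"ay":0,"az":0.5,"jaw":1},
    {"x":0.018,"y":-0.118,"z":0,"ax":0,"ay":0,"az":0.5,"jaw":1},
    {"x":0.018,"y":-0.118,"z":0,"ax":0,"ay":0,"az":0.4,"jaw":1},
    {"x":0,"y":0,"z":0,"ax":0,"ay":0,"az":0,"jaw":1},
    {"x":0,"y":0,"z":0,"ax":0,"ay":0,"az":0,"jaw":1}
  ]
}}

```text
time_s: 13.85
position: [0.5397, 0.0202, 0.2482]
orientation: [3.137, -0.001, 1.276]
wrist_force: [3.9, -2.8, 1.9]
gripper_width: 0.0174
```

```bash
python3 - <<'E'
from h import *
s=cams.get_image("scene");t=cams.get_image("top");x=state();p=x["position"];print(p,x["orientation"],x["wrist_force"])
o=np.hstack([cv2.resize(s["pixels"][140:260,210:340],(433,400),interpolation=2),cv2.resize(t["pixels"][110:210,190:280],(360,400),interpolation=2)])
cv2.imwrite("pics/a4.png",o[:,:,::-1])
H=np.array([.595,.1445])
for th in(.3,.36,.42,.48):
    a=.14-th;u=np.array([np.sin(a),-np.cos(a)])
    q=H+.241*u; print(th,[np.round(proj(c,[*q,.23]),1).tolist() for c in(s,t)])
E
```

```text
[0.53956519 0.02017268 0.24796457] [ 3.13782458e+00 -7.67945718e-04  1.27566285e+00] [ 3.50777955 -2.99932804  2.89090564]
0.3 [[244.0, 197.8], [275.6, 163.9]]
0.36 [[243.5, 193.8], [274.7, 167.9]]
0.42 [[243.2, 189.9], [273.7, 171.9]]
0.48 [[243.3, 186.1], [272.3, 175.8]]
```

View pics/a4.png

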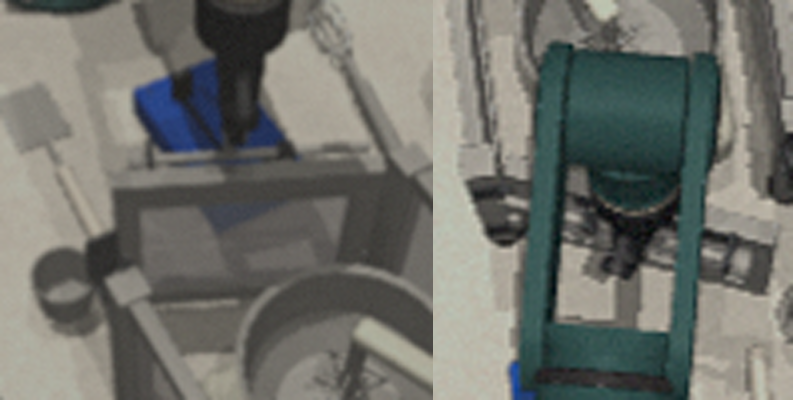

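The gate stands ajar. Its top free corner is at about (246,192) in scene and (274,174) in top, which fits 0.42 rad. The bolt is drawn, the grip is steady, and the cup, whisk and scraper look untouched. Handing in.

```bash
python3 - <<'E'
from h import *
x=state();print(x["time_s"],x["position"],abs(x["qvel"]).max(),x["gripper_width"]);print(ticket.job_done())
E
```

```text
13.95 [0.53956519 0.02017268 0.24796457] 0.004464468749784297 0.01756450024367134
the job is handed in; nothing more can be done
None
```

I did the whole job in the order you asked and handed it in at about 14 s, with the arm still holding the gate ajar; no verdict came back.

- **Slider:** I dragged the grey console's slider about 43 mm to its stop end. The force rose to 27 N there with no further movement, and a picture afterwards showed the cap at the shortest-bar end.
- **Bolt:** I lifted it by its knob and drew it about 45 mm, roughly its full travel, with no sign of it catching on the lip.
- **Gate:** It stands open at about 0.42–0.43 rad, which is about 10 cm at its free edge. The tool's turn and position both give this, and the final picture fits it roughly. The arm was all but still, with a firm grip on the knob (17.5 mm opening, about 5 N at the wrist).
- **Other things:** The cup, whisk and scraper looked untouched in the last view. I didn't check the jug, the flask or the loose bowl again.

No check failed. Some position readings just after a move were a few millimetres off the settled ones.

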